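Load the bottle caddy with the closed reagent bottles

TASK

Load the white caddy for the store room: stand each of the four capped amber bottles upright in the insert whose pocket matches it (the large, medium and small round bottles in the large, medium and small round pockets, the square one in the square pocket), setting each down on the pocket floor without dropping it or tipping it over. The two open bottles without caps do not belong: leave them standing where they are.

Things in the scene. Friction and masses are not known exactly. Their poses are not given: they have to be found in the camera images.
- bottle_large_mid (a point): Closed bottle: amber glass, with a ribbed blue screw cap on; round, 58 mm diameter, 106 mm tall in all; straight sides up to 76 mm, then a shoulder and the cap (36 mm across, 18 mm high). Stands upright, loose. This point is its centre, 53 mm above its underside; z points up.
- bottle_medium_mid (a point): Closed bottle: amber glass, with a ribbed blue screw cap on; round, 44 mm diameter, 92 mm tall in all; straight sides up to 62 mm, then a shoulder and the cap (30 mm across, 18 mm high). Stands upright, loose. This point is its centre, 46 mm above its underside; z points up.
- bottle_small_mid (a point): Closed bottle: amber glass, with a ribbed blue screw cap on; round, 32 mm diameter, 80 mm tall in all; straight sides up to 50 mm, then a shoulder and the cap (24 mm across, 18 mm high). Stands upright, loose. This point is its centre, 40 mm above its underside; z points up.
- bottle_square_mid (a point): Closed bottle: amber glass, with a ribbed blue screw cap on; square body, 40 x 40 mm, 86 mm tall in all; straight sides up to 56 mm, then a shoulder and the cap (30 mm across, 18 mm high). Stands upright, loose. This point is its centre, 43 mm above its underside; z points up. x and y are square to its flat sides.
- open_medium_mid (a point): Open bottle, a look-alike: same amber glass body as the medium closed bottle (round, 44 mm diameter), but no cap: a bare narrow neck with a dark mouth, 86 mm tall. This point is its centre, 43 mm above its underside.
- open_small_mid (a point): Open bottle, a look-alike: same amber glass body as the small closed bottle (round, 32 mm diameter), but no cap: a bare narrow neck with a dark mouth, 74 mm tall. This point is its centre, 37 mm above its underside.
- insert_large: Insert for the large round closed bottle: grey plastic block 90 x 90 mm, 20 mm high, with a round 78 mm pocket in its middle, 15 mm deep (pocket floor 5 mm thick). Fixed in the white caddy. Origin: centre of its underside, 5 mm above the bench; x and y run along its sides, z up. The caddy is an open white tray 198 mm square, rim 24 mm above the bench.
- insert_medium: Insert for the medium round closed bottle: grey plastic block 90 x 90 mm, 20 mm high, with a round 64 mm pocket in its middle, 15 mm deep (pocket floor 5 mm thick). Fixed in the white caddy. Origin: centre of its underside, 5 mm above the bench; x and y run along its sides, z up. The four inserts stand two by two, 92 mm between centres; which is in which corner varies.
- insert_small: Insert for the small round closed bottle: grey plastic block 90 x 90 mm, 20 mm high, with a round 50 mm pocket in its middle, 15 mm deep (pocket floor 5 mm thick). Fixed in the white caddy. Origin: centre of its underside, 5 mm above the bench; x and y run along its sides, z up.
- insert_square: Insert for the square closed bottle: grey plastic block 90 x 90 mm, 20 mm high, with a square 60 x 60 mm pocket in its middle, 15 mm deep (pocket floor 5 mm thick). Fixed in the white caddy. Origin: centre of its underside, 5 mm above the bench; x and y run along its sides, z up. Pocket and block sides are parallel; the bottle goes in parallel to them.

How it is judged:
By the outcome, as a careful person would: the job done as asked, in the order asked, and still so for the second after the job is handed in, with the robot touching nothing.
It also fails if it takes over 128 s, if anything falls off the work surface, if the arm or the gripper's body presses on something with over 40 N, if the wrist force passes 120 N, or if a joint passes its speed limit or range.

ROBOT

A 6-joint arm with a two-finger parallel gripper is mounted at the origin on the work surface. World frame = base frame: x ahead of the robot, y to its left, z up, the work surface at z = 0. Lengths are in m, angles in rad, forces in N, time in s.
With the tool pointing down it reaches from about 0.25 to 0.725 m from the base axis. Payload 4 kg.
Tool frame: the origin (TCP) lies where the fingers leave the gripper's body, on its centre line; the fingertips stand 73 mm ahead of it and the grasp point (between the pads) lies 54 mm ahead of it (bot.tips_ahead is the z of the fingertips in the tool frame, in m); z points along the fingers, y is the direction in which the jaws open and shut (so a half turn about z gives the same grasp; the last joint's range is limited). The gripper opens to 85 mm and grips with 20 to 120 N. Pads are 22 mm wide; open, the fingers measure 114 mm over their backs; the gripper's body (76 mm by 85 mm) begins 54 mm behind the grasp point. The pads swing forward as they close: fully open they stand 13 mm farther back than shut.
Start: joints at [-1.174, 0.241, 0.005, 1.335, 0, 1.571], TCP at [0.193, -0.461, 0.304] pointing down, gripper open.
Joint ranges: [-2.72, 2.72], [-1.05, 1.87], [-1.09, 1.28], [-1.99, 2.15], [-1.42, 1.44], [-3.14, 3.14]. Speed limits (rad/s): [2.79, 2.79, 3.14, 3.14, 3.14, 3.14].

INTERFACE

Orientations are given as a unit quaternion [x, y, z, w].
In Python, from workcell import readout, camera, get_calibration, order, bot gives the robot as it stands.
- The arm moves only by the tool send_rows, never from a script. Its argument "moves" is a list of rows, each a list of 3 entries, a list of its own where there are three numbers: the shift along the tool's x, y, z in mm, then the turn, a rotation vector about the tool's x, y, z in rad, then the finger opening in mm, from 0 to 85.4. In form: [[[dx, dy, dz], [ax, ay, az], grip], ...]. A call has 1 to 12 rows; each row is the pose to reach, as a shift and turn from the pose measured when the call began, along the tool's axes at that moment; what a row does not reach only later rows make up. A row lasts 1/12 s, in which the tool goes at most 41.7 mm and 7.16 degrees, less where a joint would pass 70% of its speed; a pose out of reach is approached as far as the arm can. A call with a gripper value outside its range is refused whole. The fingers move at their own pace and stop on an object; the grip force is fixed at half the most. Time passes only in rows, so rows that repeat a pose let the fingers close. It gives the time, the measured TCP pose, the force and the opening at its end, in the units of the state.
- readout.get_obs(): the state, without advancing time (a new reading comes with each control period).
- camera(name): name is "side" or "top" or "wrist"; returns the picture (480x640x3 uint8, red, green, blue); there is no depth.
- get_calibration(name): a dict with "fx", "fy", "cx", "cy" (pixels), "R" (3x3) and "t" (3): a world point X has camera coordinates R X + t. Camera axes: x right, y down, z forward; pixel columns grow to the right and rows downward; lengths in m; the calibration is good to about 2 mm. A picture is of the moment at which its call begins: read the wrist's pose just before it. get_calibration takes no time and is no camera call; for the wrist camera it gives the pose at the moment of the call.
- order.job_done(): hands the job in, once; it reports no verdict.
The state is a dict: "clock": time; "joint_pos": joint angles; "joint_vel": joint speeds; "tau": joint torques, N m; "eef_pos": TCP position; "tool_rot": TCP orientation; "ft_force": force on the tool from outside, world axes, zero at the start; "ft_torque": the same for the moment, N m; "grip_width": finger opening in m.
Only numpy, scipy, OpenCV 4.12 (cv2) and the standard library are available. Lean on these libraries where they do the work, as an engineer would, in place of code of your own. Each camera call takes 0.05 s, during which the arm holds its last target. There are 200 camera calls.

## Working session

There is one attempt and no reset: what is moved stays moved. The work goes in short steps, Python scripts to look and compute and a tool call to move; the robot and the scene stay as the last step left them, time stands still between calls to the robot, and variables do not carry over. Pictures are saved under pics/ and viewed, about 12 in all and at most 16, crops included, and the job is handed in when it is done.

Besides the shell and the picture viewer there is one more tool, called after "Call:" in YAML: its name, and indented under it one key for each argument. send_rows: Moves the arm, as the interface text tells. Its arguments: {"type":"object","properties":{"moves":{"type":"array","items":{"type":"array"}}},"required":["moves"]}

```bash
mkdir -p pics; ls
python3 - <<'E'
from workcell import readout,camera,get_calibration,bot
import cv2
for n in("top","side"):
    cv2.imwrite(f"pics/{n}0.png",camera(n)[:,:,::-1]); c=get_calibration(n); print(n,c)
o=readout.get_obs(); print(o)
E
```

```text
pics
top {'fx': 555.2515956316114, 'fy': 555.2515956316114, 'cx': 314.5757064201256, 'cy': 241.92445731228727, 'R': array([[-0.00891828, -0.99990509,  0.01050082],
       [-0.98920212,  0.0072856 , -0.1463765 ],
       [ 0.1462861 , -0.01169286, -0.98917322]]), 't': array([0.00283322, 0.55052277, 0.85896649])}
side {'fx': 458.25086324397495, 'fy': 458.25086324397495, 'cx': 325.1787538366386, 'cy': 235.39816205083574, 'R': array([[ 0.90136775, -0.43302104,  0.00538093],
       [-0.27578211, -0.58355391, -0.76381219],
       [ 0.33388682,  0.68699171, -0.64541613]]), 't': array([-0.47871831,  0.21811812,  0.67062156])}
{'clock': 0.1, 'joint_pos': array([-1.17400759e+00,  2.41365445e-01,  3.88871575e-03,  1.33519390e+00,
        2.02668747e-05,  1.57080810e+00]), 'joint_vel': array([-0.00158923, -0.00118619,  0.00463112, -0.00107725, -0.00074107,
       -0.00056342]), 'tau': array([-5.00813640e-04, -3.73136902e+01,  2.53010541e+01,  1.09002189e-02,
       -7.41129543e-05,  1.40467137e-06]), 'eef_pos': array([ 0.19307403, -0.46077074,  0.30309932]), 'tool_rot': array([ 9.80385035e-01,  1.97089587e-01, -1.74779193e-04, -9.20765517e-04]), 'ft_force': array([-0.39223466,  0.08923951, -0.12226838]), 'ft_torque': array([ 0.09165308, -0.03466196, -0.01505311]), 'grip_width': 0.08562407950749078}
```

View pics/top0.png

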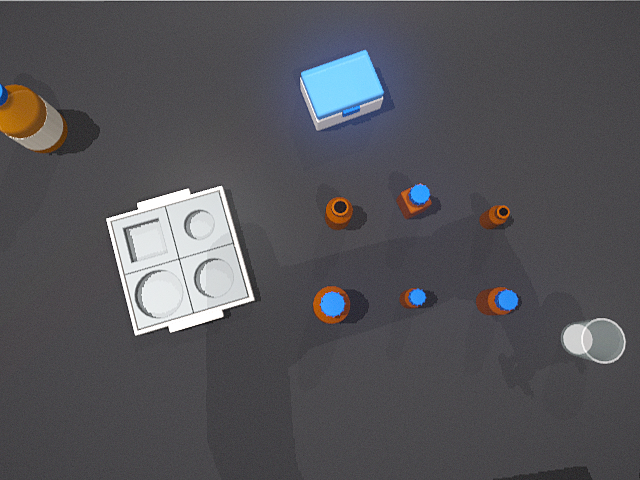

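View pics/side0.png

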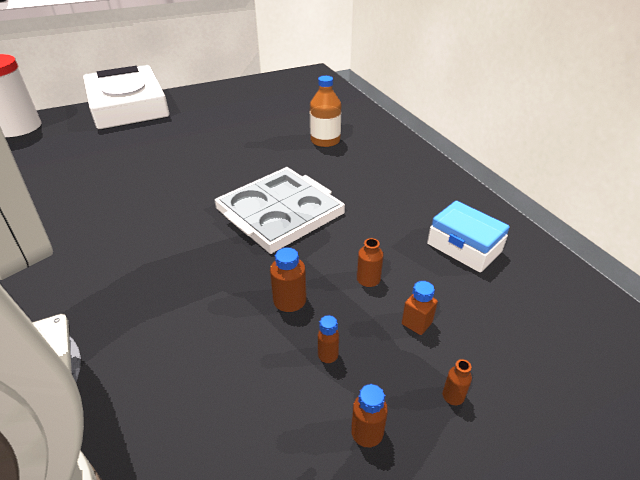

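Top view: the capped bottles are large (332,304), small (417,297), medium (508,300) and square (420,194). The open ones are at (339,207) and (503,212). The caddy's square pocket is at (145,241), small (200,225), large (159,294), medium (214,278).

```bash
cat > h.py <<'E'
import numpy as np,cv2
from workcell import readout,camera,get_calibration,bot
from scipy.spatial.transform import Rotation as Ro
def ray(n,uv,z,c=None):
    c=c or get_calibration(n); C=-c['R'].T@c['t']
    d=c['R'].T@np.array([(uv[0]-c['cx'])/c['fx'],(uv[1]-c['cy'])/c['fy'],1])
    return C+d*(z-C[2])/d[2]
def proj(n,X,c=None):
    c=c or get_calibration(n); p=c['R']@np.array(X)+c['t']
    return np.array([c['fx']*p[0]/p[2]+c['cx'],c['fy']*p[1]/p[2]+c['cy']])
def rows_to(p,yaw):
    "shift (tool axes, mm) and turn (rotvec) to TCP p with tool down, tool y axis at world angle yaw (mod pi)"
    o=readout.get_obs(); R=Ro.from_quat(o['tool_rot']); best=None
    for k in(0,np.pi):
        y=np.array([np.cos(yaw+k),np.sin(yaw+k),0]); z=np.array([0,0,-1.]); x=np.cross(y,z)
        r=(R.inv()*Ro.from_matrix(np.c_[x,y,z])).as_rotvec()
        if best is None or np.linalg.norm(r)<np.linalg.norm(best): best=r
    return np.round(R.inv().apply(np.array(p)-o['eef_pos'])*1e3,1),np.round(best,3)
E
python3 - <<'E'
from h import *
im=cv2.imread("pics/top0.png"); hsv=cv2.cvtColor(im,cv2.COLOR_BGR2HSV)
m=cv2.inRange(hsv,(95,150,90),(120,255,255)); n,l,s,c=cv2.connectedComponentsWithStats(m)
H=dict(large=(332,304,.106),small=(417,297,.08),medium=(508,300,.092),square=(420,194,.086))
for k,(u,v,h) in H.items():
    i=min(range(1,n),key=lambda i:np.hypot(*(c[i]-(u,v)))); x,y,w,hh,a=s[i]
    print(k,s[i],c[i],ray("top",c[i],h-.004))
s2=cv2.imread("pics/side0.png"); m=cv2.inRange(cv2.cvtColor(s2,cv2.COLOR_BGR2HSV),(95,150,60),(120,255,255)); n,l,s,c=cv2.connectedComponentsWithStats(m)
for uv,h,k in(((287,258),.106,'L'),((328,324),.08,'S'),((372,396),.092,'M'),((424,290),.086,'Q')):
    i=min(range(1,n),key=lambda i:np.hypot(*(c[i]-uv))); print(k,s[i],c[i],ray("side",c[i],h-.008))
a=cv2.resize(im[180:345,100:265],(594,594),interpolation=cv2.INTER_CUBIC)
b=cv2.resize(im[175:225,395:445],(200,200),interpolation=cv2.INTER_CUBIC)
d=cv2.resize(s2[275:340,395:445],(200,260),interpolation=cv2.INTER_CUBIC)
cv2.imwrite("pics/crop1.png",np.hstack([a,np.vstack([b,d,np.zeros((134,200,3),np.uint8)])]))
E
```

```text
large [320 292  25  25 454] [332.10572687 303.81718062] [ 0.44839763 -0.02611094  0.102     ]
small [408 288  19  18 225] [416.94666667 296.74666667] [ 0.45900715 -0.15770304  0.076     ]
medium [495 290  23  20 371] [506.40161725 299.78975741] [ 0.45270803 -0.2910418   0.088     ]
square [409 184  21  21 323] [419.0619195  194.13622291] [ 0.61890163 -0.16561759  0.082     ]
L [274 247  25  23 432] [286.39583333 257.97916667] [ 0.4476727  -0.02832845  0.098     ]
S [319 315  19  20 292] [328.16438356 324.62671233] [ 0.45866659 -0.15992773  0.072     ]
M [359 384  27  29 592] [371.32939189 397.84966216] [ 0.45267788 -0.29377719  0.084     ]
Q [413 281  22  21 364] [423.18956044 290.87087912] [ 0.61859992 -0.16820851  0.078     ]
```

View pics/crop1.png

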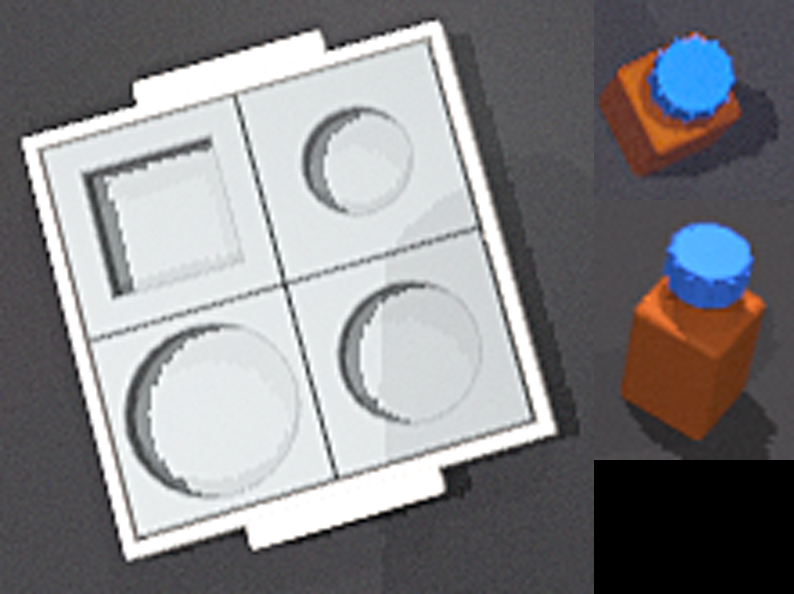

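The enlarged crop shows the caddy's insert corners at (40,150), (430,38), (535,418), (137,538) and the cross at (285,284). The square bottle's shoulder and lower edges can be read in the two side crops.

Run:
```python
from h import *
P=lambda u,v:ray("top",(100+(u+.5)/3.6-.5,180+(v+.5)/3.6-.5),.025)[:2]
C=[P(40,150),P(430,38),P(535,418),P(137,538)]
print("corners",np.round(C,4),"mean",np.mean(C,0),"cross",P(285,284))
e=C[1]-C[0];f=C[1]-C[2];g=C[2]-C[3];h=C[0]-C[3]
for v in(e,f,g,h):print(np.linalg.norm(v),np.degrees(np.arctan2(v[1],v[0])))
for n,p in dict(sq=((82,172),(212,138),(244,262),(118,298)),sm=((302,162),(413,160),(357,105),(357,215)),lg=((126,410),(300,410),(213,324),(213,498)),md=((338,354),(482,352),(410,282),(410,425))).items():
    print(n,np.mean([P(*q) for q in p],0))
T=lambda u,v,z:ray("top",(395+(u-594+.5)/4-.5,175+(v+.5)/4-.5),z)[:2]
S=lambda u,v,z:ray("side",(395+(u-594+.5)/4-.5,275+(v-200+.5)/4-.5),z)[:2]
for a,b in((T(600,103,0),T(645,175,0)),(T(645,175,0),T(740,115,0)),(S(638,300,.056),S(712,340,.056)),(S(712,340,.056),S(762,303,.056)),(S(622,393,0),S(697,437,0)),(S(697,437,0),S(748,383,0))):
    v=b-a;print(np.linalg.norm(v),np.degrees(np.arctan2(v[1],v[0]))%90,a,b)
```

```text
corners [[0.5897 0.3343]
 [0.6412 0.1567]
 [0.4653 0.1066]
 [0.4135 0.2834]] mean [0.52742644 0.22025275] cross [0.52698738 0.22062405]
0.184974655837233 -73.82948936093604
0.1828956723341021 15.895531671237356
0.18425904534658827 -73.65646851822832
0.1834500584871988 16.120128130543648
sq [0.55811859 0.27653836]
sm [0.58384595 0.18907283]
lg [0.47002102 0.2514201 ]
md [0.4950857  0.16334052]
0.03645234778970578 30.102342256659313 [ 0.62752996 -0.14265985] [ 0.59599391 -0.16094238]
0.04906510761984288 31.83890163793567 [ 0.59599391 -0.16094238] [ 0.62187736 -0.20262489]
0.033082518332979274 26.063591479094136 [ 0.59720326 -0.15625223] [ 0.61173867 -0.18597049]
0.029906477584230783 14.157894299908548 [ 0.61173867 -0.18597049] [ 0.64073675 -0.17865551]
0.035607530961482184 25.211082194484433 [ 0.59650898 -0.15730435] [ 0.61167616 -0.18952007]
0.03804711873588953 21.694470093066865 [ 0.61167616 -0.18952007] [ 0.64702833 -0.17545568]
```

Caddy yaw is about 16° and its centre (0.527, 0.2205). I'll start with the large bottle, using averaged positions.

```bash
python3 -c "
from h import *
print(rows_to([.448,-.027,.24],0))"
```

```text
(array([ 402.7, -301.4,   63.7]), array([-2.000e-03, -1.000e-03, -1.174e+00]))
```

Call:
send_rows:
  moves:
    - [[402.7, -301.4, 63.7], [0, 0, -1.174], 85]
    - [[402.7, -301.4, 63.7], [0, 0, -1.174], 85]
    - [[402.7, -301.4, 63.7], [0, 0, -1.174], 85]
    - [[402.7, -301.4, 63.7], [0, 0, -1.174], 85]
    - [[402.7, -301.4, 63.7], [0, 0, -1.174], 85]
    - [[402.7, -301.4, 63.7], [0, 0, -1.174], 85]
    - [[402.7, -301.4, 63.7], [0, 0, -1.174], 85]
    - [[402.7, -301.4, 63.7], [0, 0, -1.174], 85]
    - [[402.7, -301.4, 63.7], [0, 0, -1.174], 85]
    - [[402.7, -301.4, 63.7], [0, 0, -1.174], 85]
    - [[402.7, -301.4, 63.7], [0, 0, -1.174], 85]
    - [[402.7, -301.4, 63.7], [0, 0, -1.174], 85]

```text
clock: 1.1
eef_pos: [0.4446, -0.0313, 0.2405]
tool_rot: [0.707, 0.707, 0.0, -0.001]
ft_force: [-0.2, -0.5, 0.7]
grip_width: 0.0854
```

```bash
cat > cap.py <<'E'
import sys
from h import *
n=sys.argv[1]
o=readout.get_obs();c=get_calibration("wrist");im=camera("wrist")[:,:,::-1];cv2.imwrite(f"pics/{n}.png",im)
np.savez(f"pics/{n}.npz",**c)
print(o['eef_pos'],o['tool_rot'],o['clock'],o['grip_width'])
m=cv2.inRange(cv2.cvtColor(im.copy(),cv2.COLOR_BGR2HSV),(95,150,60),(120,255,255));k,l,s,cc=cv2.connectedComponentsWithStats(m)
for i in range(1,k):
    if s[i][4]>150: print(s[i],cc[i].round(1),*[f"{h}:{ray('wrist',cc[i],h-.005,c)[:2].round(4)}" for h in(.106,.092,.086,.08)])
E
python3 cap.py w1; python3 -c "
from h import *
print(rows_to([.448,-.027,.24],0))"
```

```text
[ 0.44457992 -0.03127906  0.24046851] [ 7.06985285e-01  7.07227626e-01  1.88660491e-04 -9.25195713e-04] 1.1 0.08535505219549351
[311 208  48  19 214] [333.7 214.5] 0.106:[ 0.4486 -0.0108] 0.092:[ 0.4489 -0.0144] 0.086:[ 0.449  -0.0159] 0.08:[ 0.4492 -0.0174]
[ 325  389   39   44 1218] [343.9 410.4] 0.106:[ 0.4556 -0.1344] 0.092:[ 0.4564 -0.1462] 0.086:[ 0.4568 -0.1513] 0.08:[ 0.4571 -0.1564]
(array([-1.4,  0.1, -0.4]), array([ 0.002, -0.007,  0.008]))
```

View pics/w1.png

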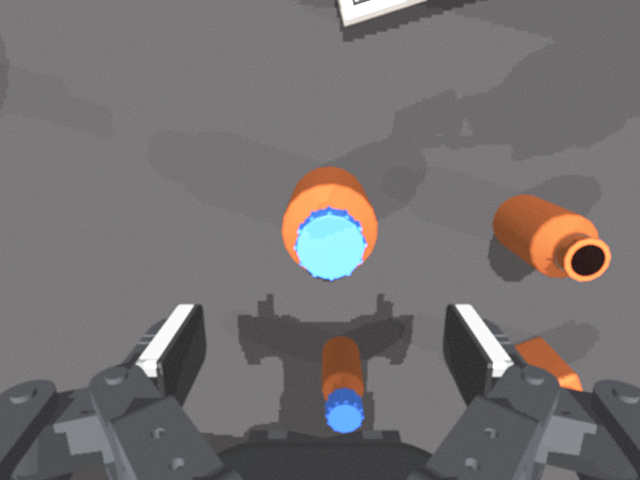

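The wrist view shows the large cap top at (331,246), the small cap at (345,418), the open medium at right, and the jaws clear on both sides.

```bash
python3 -c "
from h import *
c=dict(np.load('pics/w1.npz'))
print(ray('wrist',(331,245.5),.106,c),ray('wrist',(345,417.5),.08,c),ray('wrist',(587,260),.086,c))
print(rows_to([.448,-.027,.112],0))"
```

```text
[ 0.44716264 -0.02631378  0.106     ] [ 0.45766373 -0.15787616  0.08      ] [ 0.59631318 -0.04185946  0.086     ]
(array([-2.300e+00, -1.000e-01,  1.276e+02]), array([ 0.002, -0.007,  0.008]))
```

Call:
send_rows:
  moves:
    - [[-2, -0.5, 40], [0, 0, 0], 85]
    - [[-2, -0.5, 75], [0, 0, 0], 85]
    - [[-2, -0.5, 105], [0, 0, 0], 85]
    - [[-2, -0.5, 120], [0, 0, 0], 85]
    - [[-2, -0.5, 127], [0, 0, 0], 85]
    - [[-2, -0.5, 127], [0, 0, 0], 85]
    - [[-2, -0.5, 127], [0, 0, 0], 50]
    - [[-2, -0.5, 127], [0, 0, 0], 40]
    - [[-2, -0.5, 127], [0, 0, 0], 40]
    - [[-2, -0.5, 127], [0, 0, 0], 40]
    - [[-2, -0.5, 127], [0, 0, 0], 40]
    - [[-2, -0.5, 127], [0, 0, 0], 40]

```text
clock: 2.15
eef_pos: [0.4489, -0.0269, 0.1145]
tool_rot: [0.704, 0.71, 0.004, -0.0]
ft_force: [-1.4, -0.2, 7.0]
grip_width: 0.0565
```

Call:
send_rows:
  moves:
    - [[0, 0, -5], [0, 0, 0], 40]
    - [[0, 0, -20], [0, 0, 0], 40]
    - [[0, 0, -45], [0, 0, 0], 40]
    - [[0, 0, -70], [0, 0, 0], 40]
    - [[0, 0, -80], [0, 0, 0], 40]
    - [[0, 0, -80], [0, 0, 0], 40]

```text
clock: 2.65
eef_pos: [0.4505, -0.0277, 0.198]
tool_rot: [0.704, 0.71, 0.007, 0.002]
ft_force: [0.5, 1.0, -2.0]
grip_width: 0.0564
```

```bash
python3 -c "
from h import *
o=readout.get_obs();print(o['eef_pos'],o['ft_force'],o['grip_width'])
print(rows_to([.470,.252,.195],0))"
```

```text
[ 0.45045565 -0.02765375  0.19796662] [ 0.52445118  0.99760819 -2.04119567] 0.05644625643108771
(array([279.5,  21.6,   4.9]), array([ 0.013, -0.006,  0.008]))
```

Call:
send_rows:
  moves:
    - [[15, 1, 2], [0.004, 0, 0.002], 40]
    - [[45, 3, 2], [0.01, -0.003, 0.004], 40]
    - [[80, 6, 2], [0.013, -0.006, 0.008], 40]
    - [[115, 9, 2], [0.013, -0.006, 0.008], 40]
    - [[150, 12, 2], [0.013, -0.006, 0.008], 40]
    - [[185, 15, 2], [0.013, -0.006, 0.008], 40]
    - [[220, 17, 2], [0.013, -0.006, 0.008], 40]
    - [[250, 19, 2], [0.013, -0.006, 0.008], 40]
    - [[270, 21, 2], [0.013, -0.006, 0.008], 40]
    - [[279, 21.5, 4], [0.013, -0.006, 0.008], 40]
    - [[279, 21.5, 4], [0.013, -0.006, 0.008], 40]
    - [[279, 21.5, 4], [0.013, -0.006, 0.008], 40]

```text
clock: 3.65
eef_pos: [0.4691, 0.2509, 0.1949]
tool_rot: [0.707, 0.707, -0.002, -0.0]
ft_force: [-0.8, -0.2, -2.1]
grip_width: 0.0566
```

Run:
```python
from h import *
cv2.imwrite("pics/s2.png",camera("side")[100:400,60:460,::-1].repeat(2,0).repeat(2,1))
o=readout.get_obs();print(o['eef_pos'],o['ft_force'],o['grip_width'])
print(rows_to([.470,.252,.1255],0))
```

```text
[0.46924026 0.25029956 0.19512369] [-0.59797719 -0.31185408 -1.82176361] 0.056593323398972724
(array([ 1.8,  0.9, 69.6]), array([-0.002,  0.002, -0.001]))
```

View pics/s2.png

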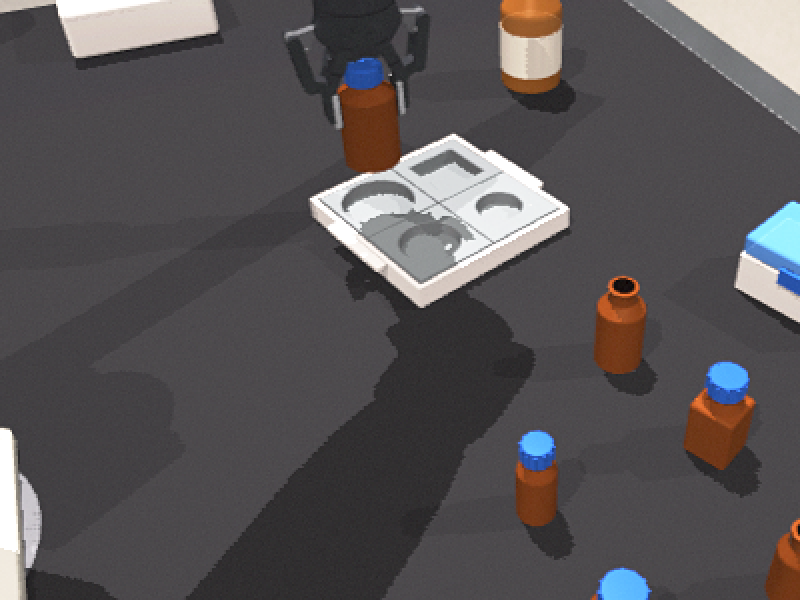

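The large bottle hangs upright, at about (370,120) in the crop, over its pocket. Lowering it now.

Call:
send_rows:
  moves:
    - [[1, 1, 15], [0, 0, 0], 40]
    - [[1.5, 1, 35], [0, 0, 0], 40]
    - [[1.5, 1, 52], [0, 0, 0], 40]
    - [[1.5, 1, 62], [0, 0, 0], 40]
    - [[1.5, 1, 66], [0, 0, 0], 40]
    - [[1.5, 1, 68], [0, 0, 0], 40]
    - [[1.5, 1, 69], [0, 0, 0], 40]
    - [[1.5, 1, 69], [0, 0, 0], 40]

```text
clock: 4.37
eef_pos: [0.4707, 0.2517, 0.1269]
tool_rot: [0.708, 0.707, -0.001, -0.0]
ft_force: [0.4, -0.0, -2.5]
grip_width: 0.0563
```

Call:
send_rows:
  moves:
    - [[0, 0, 1], [0, 0, 0], 40]
    - [[0, 0, 2], [0, 0, 0], 40]
    - [[0, 0, 3], [0, 0, 0], 40]
    - [[0, 0, 3], [0, 0, 0], 40]

```text
clock: 4.7
eef_pos: [0.4711, 0.2519, 0.1247]
tool_rot: [0.708, 0.707, 0.0, 0.0]
ft_force: [0.3, -1.2, 2.3]
grip_width: 0.0565
```

The force rose from -2.5 to +2.3 N, so the bottle is on the floor. I'll release and go up.

Call:
send_rows:
  moves:
    - [[0, 0, 0.5], [0, 0, 0], 60]
    - [[0, 0, 0.5], [0, 0, 0], 65]
    - [[0, 0, 0], [0, 0, 0], 74]
    - [[0, 0, 0], [0, 0, 0], 74]
    - [[0, 0, 0], [0, 0, 0], 74]
    - [[0, 0, -15], [0, 0, 0], 74]
    - [[0, 0, -45], [0, 0, 0], 74]
    - [[0, 0, -80], [0, 0, 0], 74]
    - [[0, 0, -115], [0, 0, 0], 74]
    - [[0, 0, -115], [0, 0, 0], 74]

```text
clock: 5.53
eef_pos: [0.4742, 0.2536, 0.2472]
tool_rot: [0.708, 0.707, 0.006, 0.002]
ft_force: [1.0, 0.9, 1.0]
grip_width: 0.0741
```

```bash
python3 -c "
from h import *
print(rows_to([.4527,-.2925,.24],0))"
```

```text
(array([-546.1,  -20.7,    3.7]), array([ 0.012, -0.006, -0.001]))
```

Call:
send_rows:
  moves:
    - [[-41, -2, 3], [0.012, -0.006, 0], 85]
    - [[-82, -4, 3], [0.012, -0.006, 0], 85]
    - [[-123, -6, 3], [0.012, -0.006, 0], 85]
    - [[-164, -7, 3], [0.012, -0.006, 0], 85]
    - [[-205, -8, 3], [0.012, -0.006, 0], 85]
    - [[-246, -10, 3], [0.012, -0.006, 0], 85]
    - [[-287, -12, 3], [0.012, -0.006, 0], 85]
    - [[-328, -13, 3], [0.012, -0.006, 0], 85]
    - [[-369, -15, 3], [0.012, -0.006, 0], 85]
    - [[-410, -16, 3], [0.012, -0.006, 0], 85]
    - [[-440, -18, 3], [0.012, -0.006, 0], 85]
    - [[-460, -20, 3], [0.012, -0.006, 0], 85]

```text
clock: 6.53
eef_pos: [0.4531, -0.2095, 0.2411]
tool_rot: [0.709, 0.705, -0.0, 0.001]
ft_force: [0.7, -0.5, -0.4]
grip_width: 0.0854
```

```bash
python3 cap.py w2; python3 -c "
from h import *
print(rows_to([.4527,-.2925,.10],0))"
```

```text
[ 0.45311456 -0.2095477   0.24109393] [ 7.08736088e-01  7.05473431e-01 -1.75706697e-04  6.03977496e-04] 6.5333 0.08543327968663109
[582 136  49  59 931] [597.8 161.2] 0.106:[ 0.5912 -0.1625] 0.092:[ 0.6005 -0.1643] 0.086:[ 0.6044 -0.1651] 0.08:[ 0.6084 -0.1658]
[ 298  338   52   55 1650] [323.7 364.1] 0.106:[ 0.4517 -0.2808] 0.092:[ 0.4516 -0.2905] 0.086:[ 0.4516 -0.2946] 0.08:[ 0.4516 -0.2988]
(array([-80.3,   0.2, 141.3]), array([ 0.   ,  0.003, -0.007]))
```

View pics/w2.png

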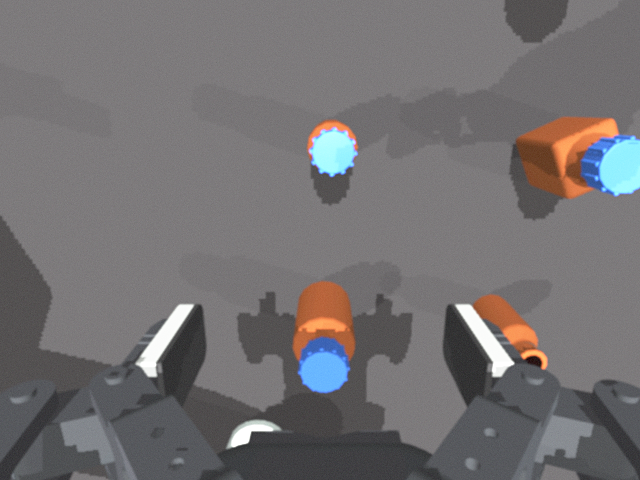

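The wrist view shows the medium cap top at (324,370), the small at (333,152) and the square at (615,165). This agrees with the estimates.

Call:
send_rows:
  moves:
    - [[-40, 0, 5], [0, 0, 0], 85]
    - [[-70, 0, 20], [0, 0, 0], 85]
    - [[-80, -0.5, 50], [0, 0, -0.005], 85]
    - [[-80, -0.5, 85], [0, 0, -0.007], 85]
    - [[-80, -0.5, 115], [0, 0, -0.007], 85]
    - [[-80, -0.5, 132], [0, 0, -0.007], 85]
    - [[-80, -0.5, 140], [0, 0, -0.007], 85]
    - [[-80, -0.5, 141], [0, 0, -0.007], 85]
    - [[-80, -0.5, 141], [0, 0, -0.007], 55]
    - [[-80, -0.5, 141], [0, 0, -0.007], 30]
    - [[-80, -0.5, 141], [0, 0, -0.007], 30]
    - [[-80, -0.5, 141], [0, 0, -0.007], 30]

```text
clock: 7.58
eef_pos: [0.4533, -0.2928, 0.1024]
tool_rot: [0.707, 0.707, -0.001, 0.003]
ft_force: [1.0, -0.4, -0.4]
grip_width: 0.0429
```

Call:
send_rows:
  moves:
    - [[0, 0, 0], [0, 0, 0], 30]
    - [[0, 0, 0], [0, 0, 0], 30]
    - [[0, 0, 0], [0, 0, 0], 30]

```text
clock: 7.83
eef_pos: [0.4535, -0.2929, 0.103]
tool_rot: [0.707, 0.707, -0.0, 0.004]
ft_force: [-0.3, -0.1, -0.8]
grip_width: 0.0424
```

Call:
send_rows:
  moves:
    - [[0, 0, -6], [0, 0, 0], 30]
    - [[0, 0, -25], [0, 0, 0], 30]
    - [[0, 0, -55], [0, 0, 0], 30]
    - [[0, 0, -90], [0, 0, 0], 30]
    - [[0, 0, -112], [0, 0, 0], 30]
    - [[0, 0, -118], [0, 0, 0], 30]
    - [[0, 0, -118], [0, 0, 0], 30]

```text
clock: 8.42
eef_pos: [0.454, -0.2928, 0.2234]
tool_rot: [0.707, 0.707, 0.0, 0.006]
ft_force: [-0.3, -0.0, -0.9]
grip_width: 0.0425
```

```bash
python3 -c "
from h import *
o=readout.get_obs();print(o['ft_force'])
print(rows_to([.4955,.1636,.215],0))"
```

```text
[-0.29535003 -0.03082066 -0.93469332]
(array([456.5,  41.6,   4.7]), array([0.009, 0.009, 0.   ]))
```

Call:
send_rows:
  moves:
    - [[15, 1, 0], [0.003, 0.003, 0], 30]
    - [[45, 4, 0], [0.006, 0.006, 0], 30]
    - [[83, 8, 0], [0.009, 0.009, 0], 30]
    - [[123, 12, 0], [0.009, 0.009, 0], 30]
    - [[163, 15, 0], [0.009, 0.009, 0], 30]
    - [[203, 19, 0], [0.009, 0.009, 0], 30]
    - [[243, 23, 0], [0.009, 0.009, 0], 30]
    - [[283, 26, 0], [0.009, 0.009, 0], 30]
    - [[323, 30, 0], [0.009, 0.009, 0], 30]
    - [[363, 33, 0], [0.009, 0.009, 0], 30]
    - [[400, 37, 0], [0.009, 0.009, 0], 30]
    - [[425, 39, 0], [0.009, 0.009, 0], 30]

```text
clock: 9.42
eef_pos: [0.4911, 0.1357, 0.2178]
tool_rot: [0.706, 0.708, -0.001, -0.002]
ft_force: [1.1, -0.7, -0.1]
grip_width: 0.0427
```

```bash
python3 -c "
from h import *
o=readout.get_obs();print(o['eef_pos'],o['ft_force'],o['grip_width'])
print(rows_to([.4955,.1636,.113],0))"
```

```text
[0.49108256 0.13572905 0.21776395] [ 1.10618971 -0.69734507 -0.13382568] 0.04273433724597258
(array([ 27.8,   4.9, 104.8]), array([-0.004, -0.   ,  0.003]))
```

Call:
send_rows:
  moves:
    - [[14, 3, 5], [0, 0, 0], 30]
    - [[25, 4.5, 12], [-0.002, 0, 0.003], 30]
    - [[27.5, 5, 30], [-0.004, 0, 0.003], 30]
    - [[27.5, 5, 55], [-0.004, 0, 0.003], 30]
    - [[27.5, 5, 78], [-0.004, 0, 0.003], 30]
    - [[27.5, 5, 92], [-0.004, 0, 0.003], 30]
    - [[27.5, 5, 99], [-0.004, 0, 0.003], 30]
    - [[27.5, 5, 102], [-0.004, 0, 0.003], 30]
    - [[27.5, 5, 103], [-0.004, 0, 0.003], 30]
    - [[27.5, 5, 103], [-0.004, 0, 0.003], 30]

```text
clock: 10.25
eef_pos: [0.4957, 0.1632, 0.1149]
tool_rot: [0.707, 0.707, 0.0, -0.0]
ft_force: [-0.1, -0.3, -1.2]
grip_width: 0.0424
```

Call:
send_rows:
  moves:
    - [[0, 0, 1], [0, 0, 0], 30]
    - [[0, 0, 2], [0, 0, 0], 30]
    - [[0, 0, 2.7], [0, 0, 0], 30]
    - [[0, 0, 2.7], [0, 0, 0], 30]

```text
clock: 10.58
eef_pos: [0.496, 0.1632, 0.1127]
tool_rot: [0.707, 0.707, 0.001, 0.0]
ft_force: [0.1, -0.2, -0.7]
grip_width: 0.0424
```

Call:
send_rows:
  moves:
    - [[0, 0, 0.6], [0, 0, 0], 30]
    - [[0, 0, 1.2], [0, 0, 0], 30]
    - [[0, 0, 1.2], [0, 0, 0], 30]

```text
clock: 10.83
eef_pos: [0.4961, 0.1634, 0.1124]
tool_rot: [0.707, 0.707, 0.001, 0.0]
ft_force: [-2.6, 0.2, 5.2]
grip_width: 0.0428
```

Contact at +5 N, so I'll release.

Call:
send_rows:
  moves:
    - [[0, 0, 0], [0, 0, 0], 46]
    - [[0, 0, 0], [0, 0, 0], 52]
    - [[0, 0, 0], [0, 0, 0], 60]
    - [[0, 0, 0], [0, 0, 0], 60]
    - [[0, 0, 0], [0, 0, 0], 60]
    - [[0, 0, -15], [0, 0, 0], 60]
    - [[0, 0, -45], [0, 0, 0], 60]
    - [[0, 0, -80], [0, 0, 0], 60]
    - [[0, 0, -115], [0, 0, 0], 60]
    - [[0, 0, -125], [0, 0, 0], 60]

```text
clock: 11.67
eef_pos: [0.4981, 0.164, 0.2429]
tool_rot: [0.707, 0.707, 0.005, 0.002]
ft_force: [1.2, 0.2, 1.4]
grip_width: 0.06
```

```bash
python3 cap.py w3; python3 -c "
from h import *
print(rows_to([.4582,-.1585,.235],0))"
```

```text
[0.49809121 0.16398941 0.24291152] [0.7071083  0.70708421 0.00497314 0.00224293] 11.6667 0.060018104981055434
[ 221   36   83   88 4843] [261.3  81.6] 0.106:[0.4683 0.2504] 0.092:[0.4664 0.2513] 0.086:[0.4656 0.2517] 0.08:[0.4648 0.252 ]
[ 290  218   57   60 2414] [317.9 247.7] 0.106:[0.4952 0.1655] 0.092:[0.4952 0.1608] 0.086:[0.4951 0.1587] 0.08:[0.4951 0.1567]
(array([-322.6,  -40.2,    6.1]), array([ 0.011, -0.004, -0.   ]))
```

View pics/w3.png

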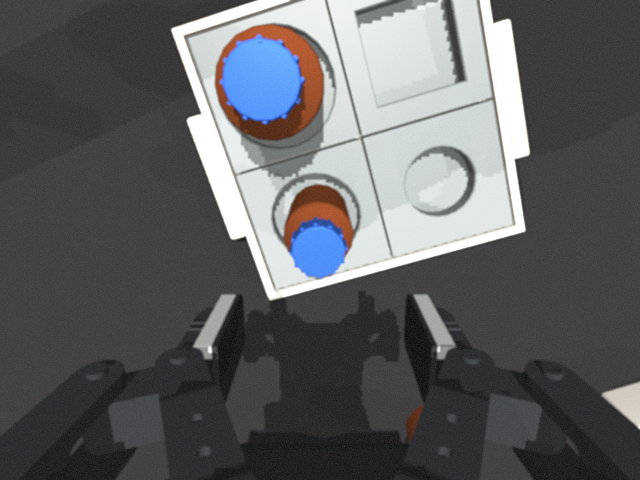

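Both bottles stand in their pockets. The insert cross is at (360,137) and the small pocket is centred near (439,180). Next is the small bottle.

Call:
send_rows:
  moves:
    - [[-40, -5, 6], [0.011, -0.004, 0], 70]
    - [[-80, -10, 6], [0.011, -0.004, 0], 70]
    - [[-120, -15, 6], [0.011, -0.004, 0], 70]
    - [[-160, -20, 6], [0.011, -0.004, 0], 70]
    - [[-200, -25, 6], [0.011, -0.004, 0], 70]
    - [[-240, -30, 6], [0.011, -0.004, 0], 70]
    - [[-280, -35, 6], [0.011, -0.004, 0], 70]
    - [[-305, -38, 6], [0.011, -0.004, 0], 70]
    - [[-320, -40, 6], [0.011, -0.004, 0], 70]
    - [[-322.5, -40, 6], [0.011, -0.004, 0], 70]
    - [[-322.5, -40, 6], [0.011, -0.004, 0], 70]
    - [[-322.5, -40, 6], [0.011, -0.004, 0], 70]

```text
clock: 12.72
eef_pos: [0.458, -0.1578, 0.2341]
tool_rot: [0.707, 0.707, -0.0, -0.001]
ft_force: [0.6, 0.8, -0.2]
grip_width: 0.0701
```

```bash
python3 -c "
from h import *
c=dict(np.load('pics/w3.npz'))
for p in((360,137),(439,180)): print(ray('wrist',p,.025,c))
print(rows_to([.458,-.1585,.093],0))"
```

```text
[0.52400858 0.21957189 0.025     ]
[0.58059447 0.18988082 0.025     ]
(array([ -0.8,   0.2, 141.1]), array([-0.001, -0.001, -0.   ]))
```

Call:
send_rows:
  moves:
    - [[-0.5, 0, 35], [0, 0, 0], 70]
    - [[-0.5, 0, 70], [0, 0, 0], 70]
    - [[-0.5, 0, 105], [0, 0, 0], 70]
    - [[-0.5, 0, 128], [0, 0, 0], 70]
    - [[-0.5, 0, 139], [0, 0, 0], 70]
    - [[-0.5, 0, 142], [0, 0, 0], 70]
    - [[-0.5, 0, 142], [0, 0, 0], 70]
    - [[-0.5, 0, 142], [0, 0, 0], 45]
    - [[-0.5, 0, 142], [0, 0, 0], 20]
    - [[-0.5, 0, 142], [0, 0, 0], 20]
    - [[-0.5, 0, 142], [0, 0, 0], 20]
    - [[-0.5, 0, 142], [0, 0, 0], 20]

```text
clock: 13.72
eef_pos: [0.459, -0.1584, 0.0937]
tool_rot: [0.707, 0.707, 0.001, 0.0]
ft_force: [-0.2, 1.0, 7.0]
grip_width: 0.0304
```

Call:
send_rows:
  moves:
    - [[0, 0, 0], [0, 0, 0], 20]
    - [[0, 0, 0], [0, 0, 0], 20]
    - [[0, 0, 0], [0, 0, 0], 20]

```text
clock: 13.97
eef_pos: [0.4589, -0.1585, 0.0938]
tool_rot: [0.707, 0.707, 0.001, 0.001]
ft_force: [-0.2, 0.2, -0.6]
grip_width: 0.0304
```

Call:
send_rows:
  moves:
    - [[0, 0, -6], [0, 0, 0], 20]
    - [[0, 0, -25], [0, 0, 0], 20]
    - [[0, 0, -60], [0, 0, 0], 20]
    - [[0, 0, -98], [0, 0, 0], 20]
    - [[0, 0, -120], [0, 0, 0], 20]
    - [[0, 0, -126], [0, 0, 0], 20]
    - [[0, 0, -126], [0, 0, 0], 20]

```text
clock: 14.55
eef_pos: [0.4598, -0.159, 0.2221]
tool_rot: [0.707, 0.707, 0.002, 0.003]
ft_force: [0.3, -0.5, -0.7]
grip_width: 0.03
```

```bash
python3 -c "
from h import *
o=readout.get_obs();print(o['ft_force'])
print(rows_to([.5825,.189,.22],0))"
```

```text
[ 0.31159914 -0.51306198 -0.70659919]
(array([348. , 122.6,   2.5]), array([ 0.007,  0.001, -0.   ]))
```

Call:
send_rows:
  moves:
    - [[12, 4, 0], [0.003, 0, 0], 20]
    - [[40, 14, 0], [0.007, 0.001, 0], 20]
    - [[76, 27, 0], [0.007, 0.001, 0], 20]
    - [[112, 40, 0], [0.007, 0.001, 0], 20]
    - [[148, 52, 0], [0.007, 0.001, 0], 20]
    - [[184, 65, 0], [0.007, 0.001, 0], 20]
    - [[220, 78, 0], [0.007, 0.001, 0], 20]
    - [[256, 90, 0], [0.007, 0.001, 0], 20]
    - [[292, 103, 0], [0.007, 0.001, 0], 20]
    - [[325, 115, 0], [0.007, 0.001, 0], 20]
    - [[343, 121, 0], [0.007, 0.001, 0], 20]
    - [[348, 122.5, 2], [0.007, 0.001, 0], 20]

```text
clock: 15.55
eef_pos: [0.5822, 0.1924, 0.2177]
tool_rot: [0.706, 0.709, -0.001, -0.001]
ft_force: [-0.1, -0.0, -0.6]
grip_width: 0.0304
```

```bash
python3 -c "
from h import *
o=readout.get_obs();print(o['eef_pos'],o['ft_force'],o['grip_width'])
print(rows_to([.5825,.189,.1038],0))"
```

```text
[0.58216156 0.19237603 0.21773979] [-0.14850669 -0.00100698 -0.59806148] 0.030438120380497778
(array([ -3.4,   0.7, 113.9]), array([-0.003,  0.   ,  0.004]))
```

Call:
send_rows:
  moves:
    - [[-3.4, 0.5, 8], [-0.003, 0, 0.004], 20]
    - [[-3.4, 0.5, 25], [-0.003, 0, 0.004], 20]
    - [[-3.4, 0.5, 52], [-0.003, 0, 0.004], 20]
    - [[-3.4, 0.5, 80], [-0.003, 0, 0.004], 20]
    - [[-3.4, 0.5, 98], [-0.003, 0, 0.004], 20]
    - [[-3.4, 0.5, 107], [-0.003, 0, 0.004], 20]
    - [[-3.4, 0.5, 111], [-0.003, 0, 0.004], 20]
    - [[-3.4, 0.5, 112], [-0.003, 0, 0.004], 20]
    - [[-3.4, 0.5, 112], [-0.003, 0, 0.004], 20]

```text
clock: 16.3
eef_pos: [0.5827, 0.1883, 0.1061]
tool_rot: [0.707, 0.707, 0.0, 0.0]
ft_force: [-0.6, 0.6, -0.5]
grip_width: 0.0302
```

Call:
send_rows:
  moves:
    - [[0, 0, 0.7], [0, 0, 0], 20]
    - [[0, 0, 1.5], [0, 0, 0], 20]
    - [[0, 0, 1.8], [0, 0, 0], 20]
    - [[0, 0, 1.8], [0, 0, 0], 20]

```text
clock: 16.63
eef_pos: [0.583, 0.1884, 0.1048]
tool_rot: [0.707, 0.707, 0.001, 0.001]
ft_force: [0.8, 0.4, -1.2]
grip_width: 0.0299
```

Call:
send_rows:
  moves:
    - [[0, 0, 0.6], [0, 0, 0], 20]
    - [[0, 0, 1.2], [0, 0, 0], 20]
    - [[0, 0, 1.5], [0, 0, 0], 20]
    - [[0, 0, 1.5], [0, 0, 0], 20]

```text
clock: 16.97
eef_pos: [0.5831, 0.1886, 0.1038]
tool_rot: [0.707, 0.707, 0.001, 0.001]
ft_force: [0.0, -0.0, 1.7]
grip_width: 0.0298
```

Contact, so release.

Call:
send_rows:
  moves:
    - [[0, 0, 0.3], [0, 0, 0], 33]
    - [[0, 0, 0.3], [0, 0, 0], 40]
    - [[0, 0, 0], [0, 0, 0], 50]
    - [[0, 0, 0], [0, 0, 0], 50]
    - [[0, 0, 0], [0, 0, 0], 50]
    - [[0, 0, -15], [0, 0, 0], 50]
    - [[0, 0, -45], [0, 0, 0], 50]
    - [[0, 0, -80], [0, 0, 0], 50]
    - [[0, 0, -115], [0, 0, 0], 50]
    - [[0, 0, -140], [0, 0, 0], 50]

```text
clock: 17.8
eef_pos: [0.5834, 0.1887, 0.2471]
tool_rot: [0.707, 0.707, 0.003, 0.001]
ft_force: [0.7, -0.5, 0.8]
grip_width: 0.0499
```

```bash
python3 -c "
from h import *
print(rows_to([.619,-.10,.245],.4))"
```

```text
(array([-288.6,   35.8,    1.8]), array([ 0.006, -0.   , -0.401]))
```

Call:
send_rows:
  moves:
    - [[-40, 4, 2], [0.006, 0, -0.1], 80]
    - [[-80, 8, 2], [0.006, 0, -0.2], 80]
    - [[-120, 12, 2], [0.006, 0, -0.3], 80]
    - [[-160, 16, 2], [0.006, 0, -0.4], 80]
    - [[-200, 20, 2], [0.006, 0, -0.4], 80]
    - [[-240, 24, 2], [0.006, 0, -0.4], 80]
    - [[-280, 28, 2], [0.006, 0, -0.4], 80]
    - [[-320, 32, 2], [0.006, 0, -0.4], 80]
    - [[-345, 35, 2], [0.006, 0, -0.4], 80]
    - [[-355, 36, 2], [0.006, 0, -0.4], 80]
    - [[-355, 36, 2], [0.006, 0, -0.4], 80]
    - [[-355, 36, 2], [0.006, 0, -0.4], 80]

```text
clock: 18.8
eef_pos: [0.6189, -0.1662, 0.2444]
tool_rot: [0.553, 0.833, 0.0, -0.001]
ft_force: [-0.2, 0.6, -0.6]
grip_width: 0.0803
```

```bash
python3 cap.py w4; python3 -c "
import cv2
i=cv2.imread('pics/w4.png')[110:310,230:430]; cv2.imwrite('pics/w4c.png',cv2.resize(i,(600,600),interpolation=cv2.INTER_CUBIC))"
```

```text
[ 0.61893781 -0.16615615  0.24438546] [ 5.53162806e-01  8.33072729e-01  2.98610084e-04 -8.05336152e-04] 18.8 0.08031208560209696
[582 148  24  46 682] [593.8 170. ] 0.106:[ 0.7296 -0.0723] 0.092:[ 0.7388 -0.0706] 0.086:[ 0.7428 -0.0698] 0.08:[ 0.7468 -0.0691]
[301 211  45  17 174] [322.6 218. ] 0.106:[ 0.6102 -0.1504] 0.092:[ 0.6115 -0.1538] 0.086:[ 0.6121 -0.1553] 0.08:[ 0.6127 -0.1567]
```

View pics/w4c.png

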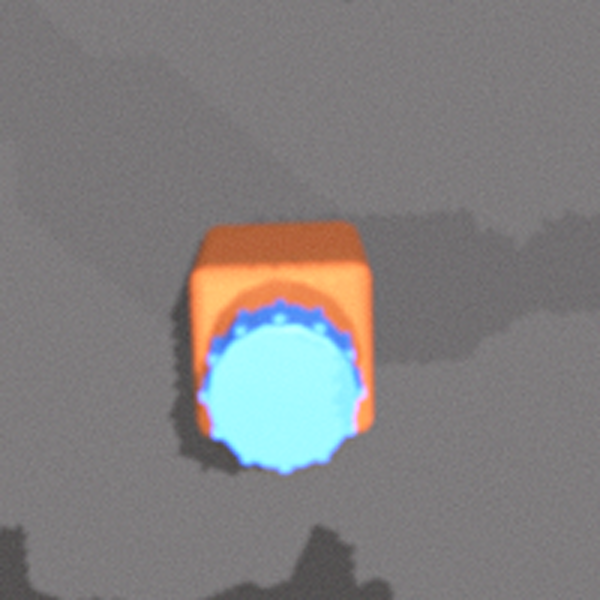

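The square bottle is nearly aligned with the jaws. Its shoulder edge runs (195,268)–(370,263) and the cap top is at (285,397), both in crop pixels.

```bash
python3 -c "
from h import *
c=dict(np.load('pics/w4.npz'))
q=lambda u,v,z: ray('wrist',(230+u/3,110+v/3),z,c)[:2]
a,b=q(195,268,.056),q(370,263,.056); v=b-a; ang=np.arctan2(v[1],v[0]);print(np.degrees(ang),np.linalg.norm(v))
a2,b2=q(208,228,0),q(352,222,0); w=b2-a2; print(np.degrees(np.arctan2(w[1],w[0])),np.linalg.norm(w))
p=q(285,397,.086);print(p)
print(rows_to([*((p+[.6188,-.167])/2),.094],ang))"
```

```text
24.479483582614446 0.03736068973202302
25.21848863043623 0.03708345994114236
[ 0.61859089 -0.16706347]
(array([ -1.8,  -1. , 150.5]), array([-0.   , -0.002, -0.027]))
```

Call:
send_rows:
  moves:
    - [[-1.5, -0.5, 30], [0, 0, -0.028], 80]
    - [[-1.5, -0.5, 70], [0, 0, -0.028], 80]
    - [[-1.5, -0.5, 108], [0, 0, -0.028], 80]
    - [[-1.5, -0.5, 135], [0, 0, -0.028], 80]
    - [[-1.5, -0.5, 148], [0, 0, -0.028], 80]
    - [[-1.5, -0.5, 151], [0, 0, -0.028], 80]
    - [[-1.5, -0.5, 151], [0, 0, -0.028], 80]
    - [[-1.5, -0.5, 151], [0, 0, -0.028], 60]
    - [[-1.5, -0.5, 151], [0, 0, -0.028], 48]
    - [[-1.5, -0.5, 151], [0, 0, -0.028], 28]
    - [[-1.5, -0.5, 151], [0, 0, -0.028], 28]
    - [[-1.5, -0.5, 151], [0, 0, -0.028], 28]

```text
clock: 19.85
eef_pos: [0.6202, -0.1668, 0.0957]
tool_rot: [0.541, 0.841, 0.001, 0.001]
ft_force: [0.7, 0.6, 6.3]
grip_width: 0.0392
```

Call:
send_rows:
  moves:
    - [[0, 0, 0], [0, 0, 0], 28]
    - [[0, 0, 0], [0, 0, 0], 28]
    - [[0, 0, 0], [0, 0, 0], 28]

```text
clock: 20.1
eef_pos: [0.6201, -0.1669, 0.0957]
tool_rot: [0.541, 0.841, 0.001, 0.001]
ft_force: [-0.3, 0.5, 2.5]
grip_width: 0.0391
```

Call:
send_rows:
  moves:
    - [[0, 0, -6], [0, 0, 0], 28]
    - [[0, 0, -25], [0, 0, 0], 28]
    - [[0, 0, -60], [0, 0, 0], 28]
    - [[0, 0, -98], [0, 0, 0], 28]
    - [[0, 0, -130], [0, 0, 0], 28]
    - [[0, 0, -143], [0, 0, 0], 28]
    - [[0, 0, -143], [0, 0, 0], 28]

```text
clock: 20.68
eef_pos: [0.6216, -0.1676, 0.244]
tool_rot: [0.541, 0.841, 0.002, 0.005]
ft_force: [0.2, -0.0, -1.0]
grip_width: 0.0396
```

```bash
python3 -c "
from h import *
o=readout.get_obs();print(o['ft_force'])
print(rows_to([.557,.277,.24],np.radians(16)))"
```

```text
[ 0.22393704 -0.00746364 -1.04943116]
(array([431.4, 125.6,   2.5]), array([0.01 , 0.006, 0.149]))
```

Call:
send_rows:
  moves:
    - [[14, 4, 0], [0.003, 0.002, 0.01], 28]
    - [[45, 13, 0], [0.006, 0.004, 0.03], 28]
    - [[82, 24, 0], [0.01, 0.006, 0.05], 28]
    - [[120, 35, 0], [0.01, 0.006, 0.07], 28]
    - [[158, 46, 0], [0.01, 0.006, 0.09], 28]
    - [[196, 57, 0], [0.01, 0.006, 0.11], 28]
    - [[234, 68, 0], [0.01, 0.006, 0.13], 28]
    - [[272, 79, 0], [0.01, 0.006, 0.149], 28]
    - [[310, 90, 0], [0.01, 0.006, 0.149], 28]
    - [[348, 101, 0], [0.01, 0.006, 0.149], 28]
    - [[384, 112, 0], [0.01, 0.006, 0.149], 28]
    - [[410, 119, 0], [0.01, 0.006, 0.149], 28]

```text
clock: 21.68
eef_pos: [0.5581, 0.2577, 0.2402]
tool_rot: [0.601, 0.799, -0.001, -0.001]
ft_force: [0.2, 0.1, -1.6]
grip_width: 0.0394
```

Call:
send_rows:
  moves:
    - [[18, 6, 0], [0, 0, 0], 28]
    - [[20, 6.5, 0], [0, 0, 0], 28]
    - [[20, 6.5, 0], [0, 0, 0], 28]
    - [[20, 6.5, 0], [0, 0, 0], 28]

```text
clock: 22.02
eef_pos: [0.5581, 0.2781, 0.2385]
tool_rot: [0.601, 0.799, -0.003, -0.002]
ft_force: [-0.6, -0.2, -2.2]
grip_width: 0.0393
```

Run:
```python
from h import *
cv2.imwrite("pics/s5.png",cv2.resize(camera("side")[90:290,180:400,::-1],(660,600)))
o=readout.get_obs();print(o['eef_pos'],o['ft_force'],o['grip_width'])
print(rows_to([.557,.277,.1057],np.radians(16)))
```

```text
[0.55847056 0.27755696 0.2389782 ] [ 0.69667469 -0.14711318 -1.57894642] 0.03908171939353185
(array([-1.000e-01, -8.000e-01,  1.333e+02]), array([-0.006,  0.   ,  0.001]))
```

View pics/s5.png

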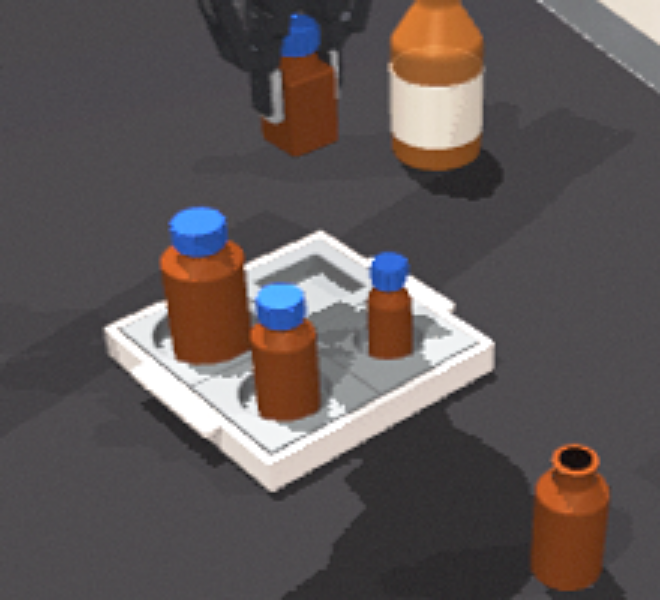

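Three bottles stand in their pockets, and the square one is held upright over its own. Lowering it.

Call:
send_rows:
  moves:
    - [[0, -0.8, 12], [-0.003, 0, 0], 28]
    - [[0, -1, 40], [-0.006, 0, 0], 28]
    - [[0, -1, 70], [-0.006, 0, 0], 28]
    - [[0, -1, 98], [-0.006, 0, 0], 28]
    - [[0, -1, 118], [-0.006, 0, 0], 28]
    - [[0, -1, 127], [-0.006, 0, 0], 28]
    - [[0, -1, 130], [-0.006, 0, 0], 28]
    - [[0, -1, 131], [-0.006, 0, 0], 28]
    - [[0, -1, 131], [-0.006, 0, 0], 28]

```text
clock: 22.82
eef_pos: [0.5578, 0.2769, 0.1093]
tool_rot: [0.602, 0.799, 0.001, 0.001]
ft_force: [1.3, -0.3, -0.5]
grip_width: 0.039
```

Call:
send_rows:
  moves:
    - [[0, 0, 0.7], [0, 0, 0], 28]
    - [[0, 0, 1.4], [0, 0, 0], 28]
    - [[0, 0, 1.4], [0, 0, 0], 28]

```text
clock: 23.07
eef_pos: [0.5585, 0.2772, 0.1092]
tool_rot: [0.602, 0.799, 0.002, 0.001]
ft_force: [-0.8, 0.5, -1.8]
grip_width: 0.0391
```

Call:
send_rows:
  moves:
    - [[0, 0, 1], [0, 0, 0], 28]
    - [[0, 0, 2], [0, 0, 0], 28]
    - [[0, 0, 3], [0, 0, 0], 28]
    - [[0, 0, 3.5], [0, 0, 0], 28]
    - [[0, 0, 3.5], [0, 0, 0], 28]

```text
clock: 23.48
eef_pos: [0.5584, 0.2773, 0.1057]
tool_rot: [0.602, 0.799, 0.002, 0.001]
ft_force: [0.2, 0.4, 0.2]
grip_width: 0.0392
```

Call:
send_rows:
  moves:
    - [[0, 0, 0.7], [0, 0, 0], 28]
    - [[0, 0, 1.2], [0, 0, 0], 28]
    - [[0, 0, 1.2], [0, 0, 0], 28]

```text
clock: 23.73
eef_pos: [0.5584, 0.2773, 0.1057]
tool_rot: [0.602, 0.799, 0.002, 0.001]
ft_force: [-2.6, -0.7, 6.7]
grip_width: 0.0391
```

Firm contact, so release and retreat upward.

Call:
send_rows:
  moves:
    - [[0, 0, 0], [0, 0, 0], 42]
    - [[0, 0, 0], [0, 0, 0], 46]
    - [[0, 0, 0], [0, 0, 0], 54]
    - [[0, 0, 0], [0, 0, 0], 54]
    - [[0, 0, 0], [0, 0, 0], 54]
    - [[0, 0, -15], [0, 0, 0], 54]
    - [[0, 0, -45], [0, 0, 0], 54]
    - [[0, 0, -80], [0, 0, 0], 54]
    - [[0, 0, -115], [0, 0, 0], 54]
    - [[0, 0, -140], [0, 0, 0], 54]
    - [[-40, 0, -150], [0, 0, 0], 54]
    - [[-80, -20, -150], [0, 0, 0], 54]

```text
clock: 24.73
eef_pos: [0.5647, 0.1994, 0.2594]
tool_rot: [0.6, 0.8, 0.007, 0.004]
ft_force: [1.0, -0.4, 0.5]
grip_width: 0.054
```

Call:
send_rows:
  moves:
    - [[-40, -30, 0], [0, 0, 0], 54]
    - [[-80, -60, 0], [0, 0, 0], 54]
    - [[-110, -80, 0], [0, 0, 0], 54]
    - [[-120, -90, 0], [0, 0, 0], 54]
    - [[-120, -90, 0], [0, 0, 0], 54]
    - [[-120, -90, 0], [0, 0, 0], 54]

```text
clock: 25.23
eef_pos: [0.5116, 0.0579, 0.2582]
tool_rot: [0.601, 0.799, 0.007, 0.005]
ft_force: [0.6, 1.9, -0.0]
grip_width: 0.0538
```

Run:
```python
from h import *
a=cv2.resize(camera("side")[120:420,200:500,::-1],(400,400)); b=cv2.resize(camera("top")[160:360,90:290,::-1],(400,400))
cv2.imwrite("pics/f.png",np.hstack([a,b])); print(readout.get_obs()['ft_force'])
```

```text
[0.41677    0.23410892 0.12882247]
```

View pics/f.png

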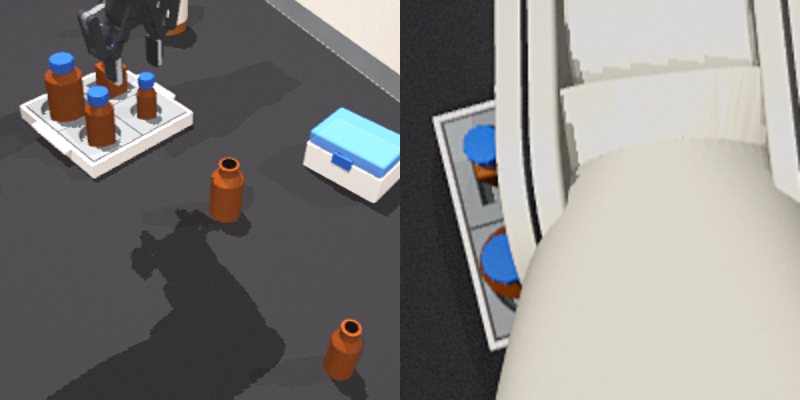

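The arm hides the caddy from the top camera. I'll move it farther right and look again.

Call:
send_rows:
  moves:
    - [[-40, 0, -10], [0, 0, 0], 54]
    - [[-80, 0, -15], [0, 0, 0], 54]
    - [[-120, -10, -20], [0, 0, 0], 54]
    - [[-160, -20, -20], [0, 0, 0], 54]
    - [[-200, -20, -20], [0, 0, 0], 54]
    - [[-240, -20, -20], [0, 0, 0], 54]
    - [[-280, -20, -20], [0, 0, 0], 54]
    - [[-300, -20, -20], [0, 0, 0], 54]
    - [[-300, -20, -20], [0, 0, 0], 54]
    - [[-300, -20, -20], [0, 0, 0], 54]
    - [[-300, -20, -20], [0, 0, 0], 54]
    - [[-300, -20, -20], [0, 0, 0], 54]

```text
clock: 26.33
eef_pos: [0.5772, -0.2323, 0.2773]
tool_rot: [0.599, 0.801, 0.007, 0.004]
ft_force: [-0.1, 0.0, -0.1]
grip_width: 0.054
```

Run:
```python
from h import *
a=cv2.resize(camera("side")[120:320,200:400,::-1],(400,400)); b=cv2.resize(camera("top")[160:360,90:290,::-1],(400,400))
cv2.imwrite("pics/f2.png",np.hstack([a,b])); o=readout.get_obs();print(o['ft_force'],o['eef_pos'],o['clock'])
```

```text
[0.04648418 0.26133765 0.48801557] [ 0.57711704 -0.23247923  0.27768746] 26.4333
```

View pics/f2.png

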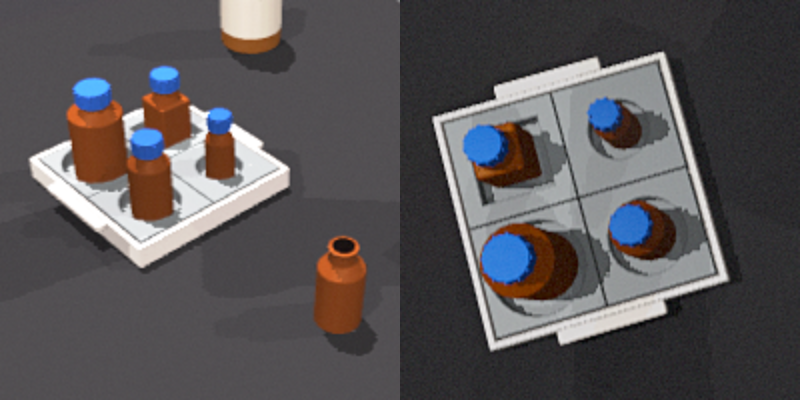

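All four stand upright in their matching pockets, and the square one is parallel to its pocket. The open medium is untouched at (340,285) in the side crop, and the open small was still standing in the previous picture.

```bash
python3 -c "
from workcell import order; print(order.job_done())"
```

```text
the job is handed in; nothing more can be done
None
```

All four capped bottles are standing upright in their matching pockets: large, medium and small in the round ones, square in the square one. I placed them in that order and handed the job in at about 26.4 s on the robot clock.

- **Setting down:** I lowered each bottle until the wrist force showed it touching the pocket floor, then opened the gripper. The highest force I read was about 7 N.
- **Last pictures:** the final side and top views show all four bottles upright in the right pockets. The square bottle looks parallel to its pocket, and the gripper was clear of everything.
- **Open bottles:** neither was touched. The medium one is in the final side view; the small one was last seen standing in the view before, so the final crop does not cover it.
- **Position differences:** the cameras disagreed by about 2–3 mm on bottle and caddy positions, within the stated calibration error or slightly over it. I averaged them, and no check failed.

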